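Unload a mounted specimen from the spring clamp

ROBOT

A 6-joint arm with a two-finger parallel gripper is mounted at the origin on the work surface. World frame = base frame: x ahead of the robot, y to its left, z up, the work surface at z = 0. Lengths are in m, angles in rad, forces in N, time in s.
With the tool pointing down it reaches from about 0.35 to 0.975 m from the base axis. Payload 7.1 kg.
Tool frame: the origin (TCP) lies between the finger pads; the fingertips stand tcp_to_tips ahead of it and the grasp point (between the pads) lies 5 mm behind it (tcp_to_tips is the distance from the TCP to the fingertips, in m); z points along the fingers, y is the direction in which the jaws open and shut (so a half turn about z gives the same grasp; the last joint's range is limited). The gripper opens to 88 mm and grips with 3 to 60 N. Pads are 20 mm wide; open, the fingers measure 115 mm over their backs; the gripper's body (75 mm by 178 mm) begins 61 mm behind the grasp point.
Start: joints at [1.323, 0.423, 1.63, -0, 1.089, -0.019], TCP at [0.142, 0.609, 0.237] pointing down, gripper open.
Joint ranges: [-3, 3], [-0.9, 2.11], [0.09, 2.58], [-1.31, 4.45], [0.11, 2.69], [-2.54, 2.54]. Speed limits (rad/s): [2.39, 2.39, 3.01, 3.14, 3.14, 3.14].

INTERFACE

Orientations are given as a rotation vector (axis times angle).
In Python, from station import * gives the robot as it stands. The module is installed in compiled form; this text tells all that it offers.
- The arm moves only by the shell command python3 -m pendant 'ROWS' [FORCE]. ROWS is text: rows parted by semicolons, each of 7 numbers parted by spaces: the turn, a rotation vector about the tool's x, y, z in degrees, then the shift along the tool's x, y, z in m, then the closure, from 0 (fully open) to 1 (shut). A call has 1 to 8 rows; each row shifts and turns the pose as measured when the row begins, along the tool's axes as they then stand; what a row does not reach is not made up. A row lasts 1/8 s, in which the tool goes at most 62.5 mm and 10.7 degrees, less where a joint would pass 70% of its speed; a pose out of reach is approached as far as the arm can. A call is refused whole if a number of a shift passes 0.0625 or a number of a turn 10.7, either way. A call with a gripper value outside its range is refused whole. The fingers move at their own pace and stop on an object; FORCE is the grip in N (left out, the last holds). Time passes only in rows, so rows that do not move let the fingers close. It gives the time, the measured TCP pose, the force and the opening at its end, in the units of the state.
- state(): the state, without advancing time (a new reading comes with each control period).
- get_image(name): name is "scene" or "top" or "wrist"; returns the picture (420x560x3 uint8, red, green, blue); there is no depth.
- camera_params(name): a dict with "intrinsics" (3x3 intrinsics, pixels), "cam_to_world" (4x4, takes a point from camera to world coordinates). Camera axes: x right, y down, z forward; pixel columns grow to the right and rows downward; lengths in m; the calibration is good to about 2 mm. A picture is of the moment at which its call begins: read the wrist's pose just before it. camera_params takes no time and is no camera call; for the wrist camera it gives the pose at the moment of the call.
- finish_job(): hands the job in, once; it reports no verdict.
The state is a dict: "time": time; "q": joint angles; "qd": joint speeds; "tau": joint torques, N m; "ee_pos": TCP position; "tcp_rot": TCP orientation; "force": force on the tool from outside, world axes, zero at the start; "torque": the same for the moment, N m; "width": opening from 0.0 (shut) to 1.0 (fully open).
Only numpy, scipy, OpenCV 4.12 (cv2) and the standard library are available. Lean on these libraries where they do the work, as an engineer would, in place of code of your own. Each camera call takes 0.05 s, during which the arm holds its last target. There are 200 camera calls.

TASK

Unload the pale grey round specimen from the spring clamp without lifting it: push the sliding jaw right back to its stop by the upright lug on top of it, then let go so that it springs forward onto its catch pin and stays open. Then slide the specimen out sideways along the guide fence with a fingertip until it lies wholly on the grey pad inside the raised lip. Leave the other things on the bench where they are.

Things in the scene. Friction and masses are not known exactly. Their poses are not given: they have to be found in the camera images.
- clamp: Spring clamp, fixed to the bench: dark plate, deck 20 mm high. Origin on the bench under the clamped specimen's centre. x: the way the jaw opens; y: to the pad. Steel V block (top 36 mm) at x<-13 mm, a straight guide fence (x -13 mm, top 28 mm) runs on from it along the pad. Gap to the jaw open at both sides. Grey smooth pad on the deck, x -12..46, y 66..140 mm, end lip and +x lip 8 mm high. Catch knob at -y.
- lug (a point): Centre of the flat pushing face of the upright lug on the sliding jaw, 60 mm above the bench; the face looks to the clamp's -x. Lug 34 mm wide (y), 10 thick (x), aluminium, from the jaw's top (42 mm above the bench) up to 73 mm. The jaw's flat top, 51 mm wide, reaches 45 mm from the lug towards the specimen. Moves with the jaw.
- jaw (a joint): Jaw opening in m along the clamp's +x. 0: shut on the 40 mm specimen. Its spring pushes it shut with 4.5 N there, 8.5 N at the stop, 0.038. From 0.002 on a tooth pushes the sprung catch pin aside (up to 10 N in all, near 0.010); past 0.021 the pin clicks in behind it. Let go beyond that, the jaw springs forward and rests on the pin at 0.021; let go short of it, it shuts again.
- specimen: Pale grey resin-mounted metal specimen, a loose disc 40 mm across, 20 mm high, under 100 g, polished metal inlay in its top. Origin: centre of its underside, at the start on the deck between V block and jaw. With the jaw on its catch it is free to slide along the deck; leaving the V block's shallow seat towards the pad it shifts about 8 mm to the clamp's +x, then follows the guide fence.
- spare_a: Bystander: another pale grey mounted disc, 40 mm across, 20 mm high, round steel inlay, on the bench. Origin: centre of its underside.
- spare_b: Bystander: another pale grey mounted disc, 40 mm across, 20 mm high, square copper inlay, on the bench. Origin: centre of its underside.
- bottle: Bystander: amber bottle with a white cap, 48 mm across, 85 mm high, on the bench. Origin: centre of its underside.
- loupe: Bystander: black eyepiece magnifier standing on the bench, 42 mm across, 40 mm high. Origin: centre of its underside.
Things that resemble listed ones, but are neither listed nor needed, are in the scene too. Leave any purple look-alike of the specimen alone.

How it is judged:
On the way, in this order (a step that is already met when the one before it is completed fails the run):
1. the jaw is pushed back to its stop (within 4 mm) (value of joint jaw above 0.034 m), for 0.05 s.
2. the jaw is let go and stands open on its catch (value of joint jaw between 0.0185 and 0.0235 m and contact force between the fingers and clamp below 0.3 N and y of specimen in the frame of clamp below 0.03 m), for 0.3 s.
At the end, for the whole second after the job is handed in: The jaw stands open on its catch (21 mm open, 18.5 to 23.5 accepted); the specimen lies flat and still on the grey pad, its whole round within the pad's edges (3 mm of overhang allowed towards the clamp) (value of joint jaw between 0.0185 and 0.0235 m and y of specimen in the frame of clamp between 0.083 and 0.123 m and x of specimen in the frame of clamp between 0.002 and 0.031 m and z of specimen in the frame of clamp between 0.017 and 0.024 m and angle between specimen's own z axis and vertical below 0.1 rad and linear speed of specimen below 0.01 m/s); the robot touches nothing.
It fails at once if the specimen is lifted off the deck (more than 5 mm) or falls off it (z of specimen in the frame of clamp above 0.025 m or z of specimen in the frame of clamp below 0.012 m).
It fails at once if the specimen is dragged sideways while the jaw is still shut on it (value of joint jaw below 0.012 m and (y of specimen in the frame of clamp above 0.012 m or y of specimen in the frame of clamp below -0.012 m)).
It fails at once if another thing on the bench is moved by more than 15 mm (distance of any of spare_a, spare_b, bottle, loupe from where it was at the start of the episode above 0.015 m).
It also fails if it takes over 48 s, if anything falls off the work surface, if the arm or the gripper's body presses on something with over 40 N, if the wrist force passes 120 N, or if a joint passes its speed limit or range.

## Working session

There is one attempt and no reset: what is moved stays moved. The work goes in short steps, Python scripts to look and compute and a shell command to move; the robot and the scene stay as the last step left them, time stands still between calls to the robot, and variables do not carry over. Pictures are saved under pics/ and viewed, about 8 in all and at most 12, crops included, and the job is handed in when it is done.

```bash
mkdir -p pics; python3 - <<'E'
from station import *
import cv2
for n in ("top","scene"):
    im=get_image(n); cv2.imwrite(f"pics/{n}1.png",im[:,:,::-1])
    c=camera_params(n); print(n,c["intrinsics"],c["cam_to_world"])
s=state();print(s)
E
```

```text
top [[401.36892688   0.         281.07986018]
 [  0.         401.36892688 215.78135506]
 [  0.           0.           1.        ]] [[ 0.10942067 -0.97012428  0.21653176  0.41764419]
 [-0.99398578 -0.10775693  0.01951207 -0.01625096]
 [ 0.00440366 -0.21736451 -0.97608057  0.86187401]
 [ 0.          0.          0.          1.        ]]
scene [[442.16947512   0.         274.0505957 ]
 [  0.         442.16947512 207.66562478]
 [  0.           0.           1.        ]] [[-0.54192178  0.6498646  -0.53291349  1.03319942]
 [ 0.84033993  0.40977083 -0.35484738  0.30539445]
 [-0.01223035 -0.64012801 -0.76817091  0.69661887]
 [ 0.          0.          0.          1.        ]]
{'time': 0.1, 'q': array([ 1.32299016e+00,  4.23769696e-01,  1.63059244e+00, -9.82241461e-06,
        1.08861020e+00, -1.89843776e-02]), 'qd': array([ 0.00043268, -0.00180083, -0.00323678,  0.00120894,  0.00053934,
        0.00071142]), 'tau': array([-5.55299121e-04, -5.45616102e+01, -2.74325109e+01,  6.44420693e-02,
        1.88525452e-02,  9.70911884e-08]), 'ee_pos': array([0.1416195 , 0.60825277, 0.23598443]), 'tcp_rot': array([-3.58621618e-01, -3.12087994e+00,  2.14963192e-03]), 'force': array([ 0.21342148,  0.5476746 , -0.3420883 ]), 'torque': array([ 0.02396927, -0.02157924,  0.07311812]), 'width': 1.001992417753639}
```

View pics/top1.png

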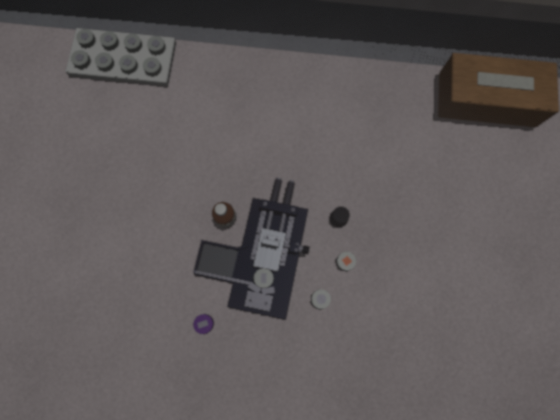

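View pics/scene1.png

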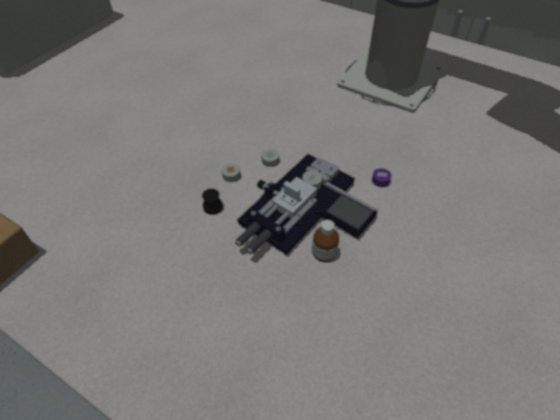

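The top view shows the clamp at about (270,258), with the pad to its left at (222,262), the jaw opening up the image, and the clamped disc at (263,279). Other discs are spare steel (321,299), spare copper (346,261) and a purple one (204,324). The clamped disc is the one meant. I'll confirm that in an enlarged crop.

```bash
python3 - <<'E'
import cv2,numpy as np
a=cv2.imread("pics/top1.png")[170:330,185:365]; b=cv2.imread("pics/scene1.png")[140:265,225:385]
a=cv2.resize(a,None,fx=3.6,fy=3.6,interpolation=cv2.INTER_CUBIC)
a=cv2.convertScaleAbs(a,alpha=1.6); cv2.imwrite("pics/c1.png",a)
E
```

```text
(no output)
```

View pics/c1.png

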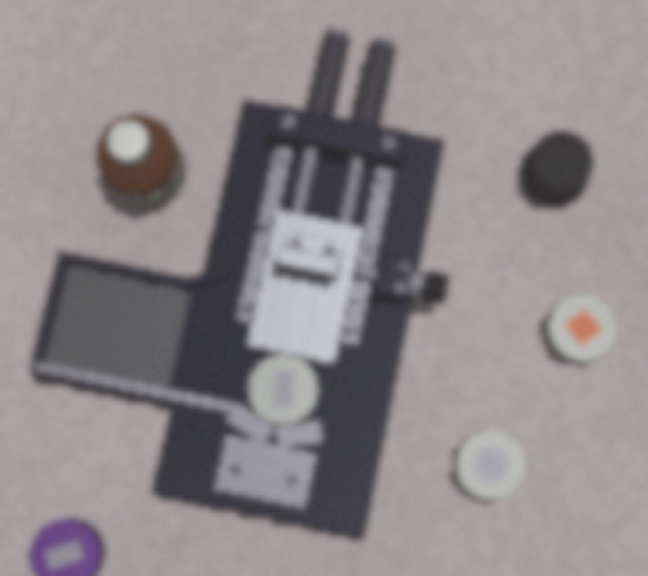

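The crop confirms it: the disc in the V block at crop (283,389), with a metal inlay. Lug face is the dark strip near (305,272), the pad is at left, and the fence runs below it.

```bash
cat > h.py <<'E'
from station import *
import cv2,numpy as np
def ray(n,u,v,z,c=None):
    c=c or camera_params(n); T=c["cam_to_world"]
    d=T[:3,:3]@np.linalg.solve(c["intrinsics"],[u,v,1]); o=T[:3,3]
    return o+d*(z-o[2])/d[2]
def top(x,y,z): return ray("top",185+(x+.5)/3.6-.5,170+(y+.5)/3.6-.5,z)
E
python3 - <<'E'
from h import *
P=np.array
C=[top(*p,.02) for p in [(245,100),(442,140),(362,538),(155,492)]]
for c in C: print("corner",c.round(4))
for a,b in ((0,3),(1,2)):
    d=C[a]-C[b]; print("ang",np.degrees(np.arctan2(d[1],d[0])),np.linalg.norm(d))
d=top(40,368,.028)-top(230,405,.028); print("fence ang",np.degrees(np.arctan2(d[1],d[0]))-90)
d=top(248,348,.042)-top(280,212,.042); print("jaw ang",np.degrees(np.arctan2(-d[1],-d[0])))
s=top(283,389,.04); print("spec",s)
print("lug face base",top(304,280,.042),"top edge",top(306,265,.073))
print("pad corners",[top(*p,.02).round(4) for p in [(66,264),(192,292),(172,383),(48,358)]])
print("bottle",top(127,140,.085),"purple",top(66,552,.02),"knob",top(430,290,.03))
from scipy.spatial.transform import Rotation as R
print(R.from_rotvec(state()["tcp_rot"]).as_matrix().round(3))
E
```

```text
corner [0.6382 0.0663 0.02  ]
corner [ 0.6266 -0.0542  0.02  ]
corner [ 0.3915 -0.0313  0.02  ]
corner [0.4038 0.0883 0.02  ]
ang -5.376309246908698 0.23539040568722178
ang -5.560784370291688 0.2362192530557676
fence ang -4.564120521089436
jaw ang -6.185561971832451
spec [0.46812564 0.02203905 0.04      ]
lug face base [0.53055236 0.01736467 0.042     ] top edge [0.53466803 0.01596277 0.073     ]
pad corners [array([0.5276, 0.1583, 0.02  ]), array([0.5193, 0.0826, 0.02  ]), array([0.4657, 0.0871, 0.02  ]), array([0.4721, 0.1604, 0.02  ])]
bottle [0.59124652 0.12184645 0.085     ] purple [0.36571065 0.13355306 0.02      ] knob [ 0.53444122 -0.05531135  0.03      ]
[[-0.974  0.227 -0.   ]
 [ 0.227  0.974 -0.001]
 [ 0.    -0.001 -1.   ]]
```

```bash
python3 -m pendant '0 0 -7.7 0 0 0 1;0 0 0 -.0345 -.046 0 1;0 0 0 -.0345 -.046 0 1;0 0 0 -.0345 -.046 0 1;0 0 0 -.0345 -.046 0 1;0 0 0 -.0345 -.046 0 1;0 0 0 -.0345 -.046 0 1;0 0 0 -.0345 -.046 0 1' 10
cat >> h.py <<'E'
from scipy.spatial.transform import Rotation as R
O=np.array([.468,.022]); A=np.radians(-5.4)
def w2c(p): d=np.array(p[:2])-O; return np.array([d@[np.cos(A),np.sin(A)],d@[-np.sin(A),np.cos(A)]])
def where():
    s=state(); M=R.from_rotvec(s["tcp_rot"]).as_matrix()
    print("t",round(s["time"],2),"clamp xy",w2c(s["ee_pos"]).round(4),"z",s["ee_pos"][2].round(4),"toolx ang",np.degrees(np.arctan2(M[1,0],M[0,0])).round(2),"tilt",M[:,2].round(3),"F",s["force"].round(2),"w",round(s["width"],3))
E
python3 -c "
from h import *
where()
print(globals().get('tcp_to_tips'))"
```

```text
time: 1.1
ee_pos: [0.3569, 0.2583, 0.2343]
tcp_rot: [-0.129, -3.138, 0.005]
force: [0.9, 0.6, 0.1]
width: 0.126
t 1.1 clamp xy [-0.1328  0.2248] z 0.2343 toolx ang 175.29 tilt [-0.001 -0.003 -1.   ] F [0.9  0.62 0.09] w 0.126
0.014
```

```bash
python3 -m pendant '0 0 .7 -.0333 -.0447 0 1;0 0 0 -.0333 -.0447 0 1;0 0 0 -.0333 -.0447 .01 1;0 0 0 -.0333 -.0447 .02 1;0 0 0 -.0333 -.0447 .02 1;0 0 0 0 0 0 1' 
python3 -c "
from h import *
where()
c=camera_params('wrist');im=get_image('wrist'); np.savez('w1',K=c['intrinsics'],T=c['cam_to_world'])
cv2.imwrite('pics/w1.png',cv2.convertScaleAbs(im[:,:,::-1],alpha=1.5))"
```

```text
time: 1.85
ee_pos: [0.5075, 0.0086, 0.1838]
tcp_rot: [0.157, 3.135, -0.003]
force: [-0.7, 0.4, 0.3]
width: 0.008
t 1.85 clamp xy [ 0.0406 -0.0096] z 0.1838 toolx ang 174.28 tilt [ 0.002 -0.002 -1.   ] F [-0.67  0.42  0.27] w 0.008
```

View pics/w1.png

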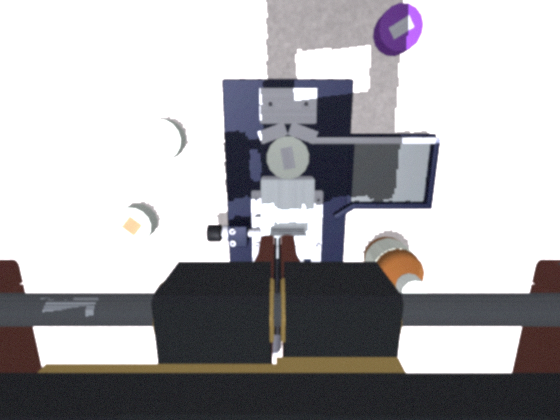

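The wrist view shows the specimen at (288,157), the jaw top at (287,195), the lug strip near (289,230) and the knob at (214,233). The pad spans about (352-438,140-205). I'll cross-check the frame.

```bash
python3 - <<'E'
from h import *
d=np.load('w1.npz'); c={"intrinsics":d['K'],"cam_to_world":d['T']}
f=lambda u,v,z: w2c(ray('w',u,v,z,c)).round(4)
print("cam",d['T'][:3,3])
print("spec",f(288,157,.04)); print("jaw front L/R",f(262,178,.042),f(314,178,.042)); print("lug strip ends top",f(271,229,.073),f(308,229,.073), "at base",f(289,222,.042),f(289,235,.073))
print("fence/pad",f(300,138,.028),f(438,138,.028),f(354,143,.02),f(431,203,.02))
print("plate",f(224,81,.02),f(352,81,.02),f(224,200,.02))
im=cv2.imread('pics/w1.png'); cv2.imwrite('pics/w1c.png',cv2.resize(im[120:275,200:450],None,fx=3,fy=3,interpolation=2))
E
```

```text
cam [0.43966418 0.01511218 0.33184923]
spec [-0.0019  0.0002]
jaw front L/R [ 0.0173 -0.0242] [0.0175 0.0245]
lug strip ends top [ 0.0574 -0.0155] [0.0575 0.0168] at base [0.0605 0.0013] [0.063  0.0002]
fence/pad [-0.0187  0.0119] [-0.018   0.1432] [-0.0134  0.0655] [0.0475 0.1481]
plate [-0.0708 -0.0592] [-0.0702  0.0604] [ 0.0432 -0.0647]
```

View pics/w1c.png

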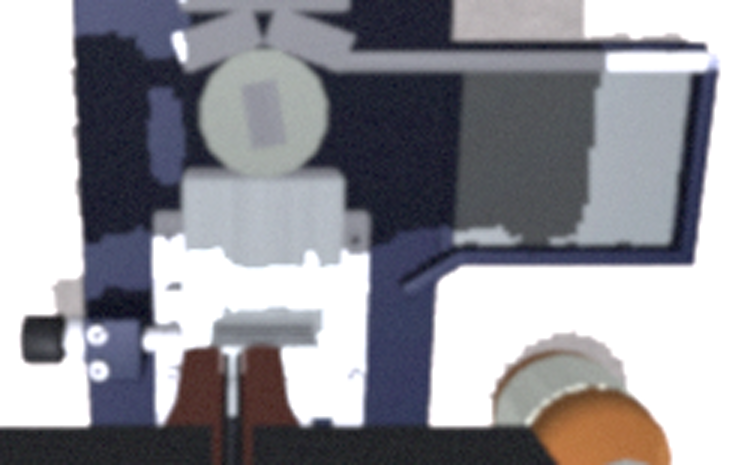

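```bash
python3 -m pendant '0 0 .3 .005 .0106 .03 1;0 0 0 0 0 .03 1;0 0 0 0 0 .03 1;0 0 0 0 0 .02 1;0 0 0 0 0 0 1' 
python3 -c "
from h import *
where()"
```

```text
time: 2.52
ee_pos: [0.5011, 0.0268, 0.0739]
tcp_rot: [0.155, 3.134, -0.001]
force: [0.3, 0.3, -0.1]
width: 0.009
t 2.52 clamp xy [0.0325 0.0079] z 0.0739 toolx ang 174.33 tilt [ 0.004 -0.001 -1.   ] F [ 0.35  0.25 -0.06] w 0.009
```

```bash
python3 -m pendant '0 0 0 0 -.007 .008 1;0 0 0 0 0 0 1;0 0 0 -.01 0 0 1;0 0 0 -.01 0 0 1;0 0 0 0 0 0 1' 
python3 -c "
from h import *
where()"
```

```text
time: 3.15
ee_pos: [0.5219, 0.0185, 0.0684]
tcp_rot: [0.153, 3.133, 0.0]
force: [-4.8, 1.5, 1.5]
width: 0.006
t 3.15 clamp xy [0.054  0.0016] z 0.0684 toolx ang 174.4 tilt [ 0.005 -0.    -1.   ] F [-4.85  1.49  1.53] w 0.006
```

```bash
python3 -m pendant '0 0 0 -.01 0 .003 1;0 0 0 -.01 0 0 1;0 0 0 -.01 0 0 1;0 0 0 -.008 0 0 1;0 0 0 -.004 0 0 1' 
python3 -c "
from h import *
where()"
```

```text
time: 3.78
ee_pos: [0.5526, 0.0149, 0.0639]
tcp_rot: [-0.154, -3.117, 0.0]
force: [-7.8, 2.5, 8.1]
width: 0.005
t 3.77 clamp xy [0.0849 0.0009] z 0.0639 toolx ang 174.36 tilt [-0.02   0.001 -1.   ] F [-7.79  2.48  8.08] w 0.005
```

```bash
python3 -m pendant '0 0 0 -.006 0 -.002 1;0 0 0 -.006 0 0 1;0 0 0 -.004 0 0 1' 
python3 -c "
from h import *
where()"
```

```text
time: 4.15
ee_pos: [0.5587, 0.014, 0.0633]
tcp_rot: [-0.153, -3.095, 0.001]
force: [-14.3, 1.7, 13.0]
width: 0.006
t 4.15 clamp xy [0.091  0.0005] z 0.0633 toolx ang 174.34 tilt [-0.042  0.002 -0.999] F [-14.29   1.7   13.04] w 0.006
```

```bash
python3 -m pendant '0 0 0 -.006 0 0 1;0 0 0 -.005 0 -.002 1' 
python3 -c "
from h import *
where()
im=get_image('top'); cv2.imwrite('pics/top2.png',cv2.convertScaleAbs(cv2.resize(im[170:330,185:365,::-1],None,fx=3.6,fy=3.6,interpolation=2),alpha=1.6))"
```

```text
time: 4.4
ee_pos: [0.5583, 0.0138, 0.0631]
tcp_rot: [-0.152, -3.071, 0.001]
force: [-11.3, 2.9, -5.0]
width: 0.009
t 4.4 clamp xy [0.0907 0.0003] z 0.0631 toolx ang 174.31 tilt [-0.067  0.003 -0.998] F [-11.35   2.91  -4.98] w 0.009
```

View pics/top2.png

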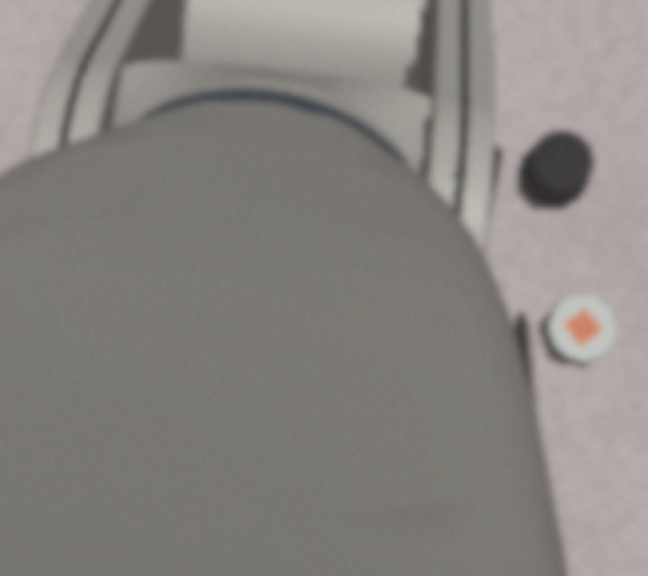

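The jaw is hard on its stop: two further push commands gave no motion, after about 37 mm of travel. The image is blocked by the arm. Letting go now.

```bash
python3 -m pendant '0 0 0 .01 0 -.002 1;0 0 0 .012 0 0 1;0 -3.8 0 .012 0 0 1;0 0 0 0 0 0 1;0 0 0 0 0 0 1;0 0 0 0 0 0 1;0 0 0 0 0 0 1' 
python3 -c "
from h import *
where()"
```

```text
time: 5.32
ee_pos: [0.5252, 0.0171, 0.067]
tcp_rot: [-0.156, -3.136, 0.006]
force: [0.4, 0.7, 0.4]
width: 0.003
t 5.33 clamp xy [0.0574 0.0005] z 0.067 toolx ang 174.31 tilt [-0.002 -0.004 -1.   ] F [0.38 0.67 0.36] w 0.003
```

```bash
python3 -m pendant '0 0 0 0 0 -.04 1;0 0 0 0 0 -.04 1;0 0 0 .0 -.02 -.02 1;0 0 0 .025 -.015 0 1;0 0 0 .025 -.01 0 1;0 0 0 0 0 0 1;0 0 0 0 0 0 1' 
python3 -c "
from h import *
where()
c=camera_params('wrist');im=get_image('wrist'); np.savez('w2',K=c['intrinsics'],T=c['cam_to_world'])
cv2.imwrite('pics/w2.png',cv2.convertScaleAbs(im[:,:,::-1],alpha=1.2))"
```

```text
time: 6.2
ee_pos: [0.4742, -0.0238, 0.1711]
tcp_rot: [0.156, 3.136, -0.006]
force: [-0.2, 0.7, 0.0]
width: 0.007
t 6.2 clamp xy [ 0.0105 -0.045 ] z 0.1711 toolx ang 174.31 tilt [ 0.001 -0.004 -1.   ] F [-0.23  0.7   0.03] w 0.007
```

View pics/w2.png

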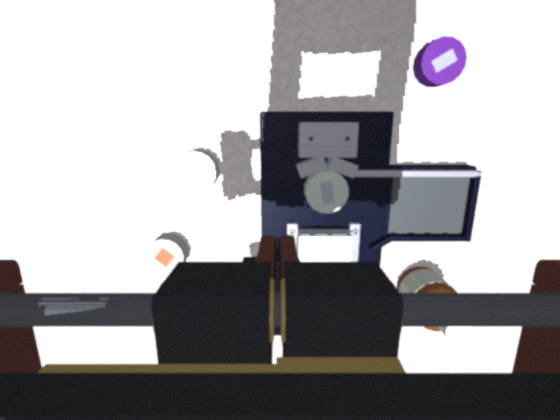

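The jaw front is now near v≈232, clear of the specimen at (326,192).

```bash
python3 - <<'E'
from h import *
d=np.load('w2.npz'); c={"intrinsics":d['K'],"cam_to_world":d['T']}
f=lambda u,v,z: w2c(ray('w',u,v,z,c)).round(4)
print("spec",f(326,192,.04)); print("jaw front",f(327,233,.042),f(327,230,.042));print("fence",f(350,170,.028),"pad",f(391,178,.02),f(467,237,.02))
E
```

```text
spec [-0.0013 -0.0011]
jaw front [0.0374 0.0008] [0.0345 0.0007]
fence [-0.0198  0.0225] pad [-0.0108  0.0643] [0.0498 0.1464]
```

```bash
python3 -m pendant '0 0 0 .007 0 .035 1;0 0 0 0 0 .035 1;0 0 0 0 0 .035 1;0 0 0 0 0 .01 1;0 0 0 0 0 0 1' 
python3 -c "
from h import *
where()"
```

```text
time: 6.88
ee_pos: [0.4739, -0.0224, 0.0534]
tcp_rot: [0.152, 3.131, -0.006]
force: [-0.4, 0.4, 0.2]
width: 0.008
t 6.88 clamp xy [ 0.0101 -0.0436] z 0.0534 toolx ang 174.44 tilt [ 0.007 -0.004 -1.   ] F [-0.45  0.43  0.22] w 0.008
```

```bash
python3 -m pendant '0 0 0 .006 0 .006 1;0 0 0 0 0 .005 1;0 0 0 0 0 0 1' 
python3 -c "
from h import *
where()"
```

```text
time: 7.25
ee_pos: [0.4696, -0.0218, 0.044]
tcp_rot: [0.152, 3.127, -0.006]
force: [-0.2, 0.6, 0.0]
width: 0.003
t 7.25 clamp xy [ 0.0057 -0.0434] z 0.044 toolx ang 174.45 tilt [ 0.011 -0.004 -1.   ] F [-0.19  0.63  0.02] w 0.003
```

```bash
python3 -m pendant '0 .6 0 .001 .008 .002 1;0 0 0 0 .008 0 1;0 0 0 0 .008 0 1;0 0 0 0 .008 0 1;0 0 0 0 .008 0 1' 
python3 -c "
from h import *
where()"
```

```text
time: 7.88
ee_pos: [0.4734, 0.0208, 0.0425]
tcp_rot: [0.153, 3.136, -0.005]
force: [-0.2, -0.5, -0.0]
width: 0.001
t 7.88 clamp xy [ 0.0055 -0.0007] z 0.0425 toolx ang 174.42 tilt [ 0.002 -0.003 -1.   ] F [-0.17 -0.47 -0.  ] w 0.001
```

```bash
python3 -m pendant '0 0 0 0 .008 0 1;0 0 0 0 .008 0 1;0 0 0 0 .008 0 1;0 0 0 0 .008 0 1;0 0 0 0 .008 0 1;0 0 0 0 .004 0 1;0 0 0 0 0 0 1' 
python3 -c "
from h import *
where()
c=camera_params('wrist');im=get_image('wrist'); np.savez('w3',K=c['intrinsics'],T=c['cam_to_world'])
cv2.imwrite('pics/w3.png',cv2.convertScaleAbs(im[:,:,::-1],alpha=1.2))"
```

```text
time: 8.75
ee_pos: [0.4779, 0.0684, 0.0423]
tcp_rot: [0.151, 3.136, -0.005]
force: [0.4, -0.2, -0.1]
width: 0.006
t 8.75 clamp xy [0.0055 0.0472] z 0.0423 toolx ang 174.49 tilt [ 0.002 -0.003 -1.   ] F [ 0.38 -0.19 -0.08] w 0.006
```

View pics/w3.png

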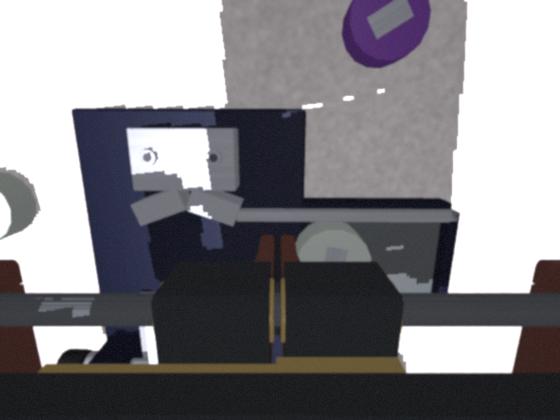

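The specimen at (333,258) rides against the fingertip along the fence, partly on the pad. It needs about 22 mm more.

```bash
python3 - <<'E'
from h import *
d=np.load('w3.npz'); c={"intrinsics":d['K'],"cam_to_world":d['T']}
print("spec",w2c(ray('w',333,258,.04,c)),"disc L/R",w2c(ray('w',296,258,.04,c)),w2c(ray('w',371,258,.04,c)))
E
python3 -m pendant '0 0 0 0 .007 0 1;0 0 0 0 .007 0 1;0 0 0 0 .004 0 1;0 0 0 0 0 0 1'
python3 -c "
from h import *
where()"
```

```text
spec [0.00268172 0.07577012] disc L/R [0.00266666 0.0565418 ] [0.00269718 0.09550512]
time: 9.3
ee_pos: [0.4798, 0.0871, 0.0423]
tcp_rot: [0.152, 3.136, -0.005]
force: [-0.0, 0.8, -0.3]
width: 0.004
t 9.3 clamp xy [0.0056 0.066 ] z 0.0423 toolx ang 174.44 tilt [ 0.001 -0.003 -1.   ] F [-0.01  0.8  -0.26] w 0.004
```

```bash
python3 -m pendant '0 0 0 0 .005 0 1;0 0 0 0 .003 0 1;0 0 0 0 0 0 1;0 0 0 0 -.008 0 1;0 0 0 0 -.006 0 1;0 0 0 0 0 -.04 1;0 0 0 0 0 -.06 1;0 0 0 0 0 -.06 1'
python3 -m pendant '0 0 0 0 -.03 -.02 1;0 0 0 -.02 -.03 0 1;0 0 0 -.02 0 0 1;0 0 0 0 0 0 1;0 0 0 0 0 0 1'
python3 -c "
from h import *
where()
c=camera_params('wrist');im=get_image('wrist'); np.savez('w4',K=c['intrinsics'],T=c['cam_to_world'])
cv2.imwrite('pics/w4.png',im[:,:,::-1])"
```

```text
time: 10.3
ee_pos: [0.4756, 0.0791, 0.2017]
tcp_rot: [-0.154, -3.128, 0.009]
force: [0.8, 1.0, -0.4]
width: 0.001
time: 10.92
ee_pos: [0.5114, 0.0115, 0.2283]
tcp_rot: [0.158, 3.138, -0.007]
force: [-0.5, 0.2, 0.9]
width: 0.007
t 10.93 clamp xy [ 0.0442 -0.0063] z 0.2283 toolx ang 174.25 tilt [-0.    -0.005 -1.   ] F [-0.51  0.17  0.87] w 0.007
```

View pics/w4.png

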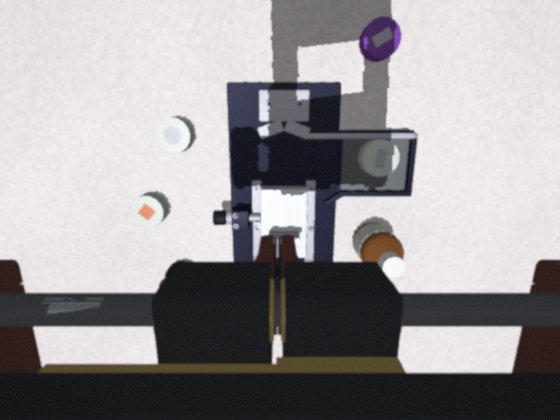

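The specimen at (380,157) is on the pad inside the lip, and the jaw front at v≈188 is open. Now the final numeric check, with bystanders compared to their first positions.

```bash
python3 - <<'E'
from h import *
d=np.load('w4.npz'); c={"intrinsics":d['K'],"cam_to_world":d['T']}
f=lambda u,v,z: w2c(ray('w',u,v,z,c)).round(4)
print("spec",f(380,157,.04),"pad edge/lip",f(341,150,.02),f(407,150,.02),"jaw front",f(285,187,.042))
print("spares now",f(174,134,.02),f(149,210,.02),"before",w2c(top(490,465,.02)).round(4),w2c(top(582,327,.02)).round(4))
E
```

```text
spec [0.0059 0.1027] pad edge/lip [-0.0004  0.0647] [0.     0.1389] jaw front [0.0375 0.0012]
spares now [-0.0191 -0.1221] [ 0.0683 -0.1595] before [-0.0168 -0.1237] [ 0.0716 -0.162 ]
```

```bash
python3 -c "
from station import *
print(finish_job())"
```

```text
the job is handed in; nothing more can be done
None
```

I pushed the jaw to its stop by the lug, let it spring forward onto its catch, and slid the specimen along the fence onto the pad. I then backed the arm clear and handed the job in at about 11 s of the 48 s allowed. The hand-in reports no verdict.

**Jaw at its stop:** this was judged by travel and force, because the arm hid the jaw in the top view. It moved about 37 mm, and two further pushes gave no more motion.

**Jaw on its catch:** the wrist camera puts the jaw front at about x 37.5 mm in the clamp frame. A frame offset of 1–2 mm brings that to about 39 mm, against 41 mm expected. That is about 19 mm open, near the 18.5 mm lower limit but within measuring error of the 21 mm catch position.

**Specimen:** it lies at x 6 mm, y 103 mm in the clamp frame, inside the pad limits, and was slid, not lifted.

**Bystanders:** both spare discs measured within about 4 mm of where they began, which is measuring error. The bottle showed no sign of having been moved, but I did not measure it. The loupe was mostly hidden in the last view, and the arm did not go near it.

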